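# Load and clamp a jar on the torque tester

### The arm

A 6-joint arm with a two-finger parallel gripper is mounted at the origin on the work surface. World frame = base frame: x ahead of the robot, y to its left, z up, the work surface at z = 0. Lengths are in m, angles in rad, forces in N, time in s.
With the tool pointing down it reaches from about 0.35 to 0.725 m from the base axis. Payload 4.3 kg.
Tool frame: the origin (TCP) lies between the finger pads; the fingertips stand r.nose_length ahead of it and the grasp point (between the pads) lies 3 mm ahead of it (r.nose_length is the distance from the TCP to the fingertips, in m); z points along the fingers, y is the line along which they close (so a half turn about z gives the same grasp; the last joint's range is limited). The gripper opens to 85 mm and grips with 20 to 120 N. Pads are 22 mm wide; open, the fingers measure 114 mm over their backs; the gripper's body (76 mm by 85 mm) begins 54 mm behind the grasp point. The pads swing forward as they close: fully open they stand 13 mm farther back than shut.
Start: joints at [-1.312, 0.377, 0.081, 1.274, 0, 1.46], TCP at [0.207, -0.536, 0.253] pointing down, gripper open.
Joint ranges: [-2.72, 2.72], [-0.84, 1.66], [-1.02, 1.22], [-1.77, 2.12], [-1.37, 1.28], [-3.14, 3.14]. Speed limits (rad/s): [2.57, 2.57, 3.14, 3.14, 3.14, 3.14].

### API

Orientations are given as a unit quaternion [x, y, z, w].
In Python, from rig import r, viewer gives the robot as it stands.
- The arm moves only by the tool move_arm, never from a script. Its argument "targets" is a list of rows, each a list of 7 numbers: the finger opening in m, from 0 to 0.0854, then the shift along the world's x, y, z in m, then the turn, a rotation vector about the world's x, y, z in degrees. In form: [[jaw, x, y, z, rx, ry, rz], ...]. A call has 1 to 12 rows; each row shifts and turns the commanded pose from where the row before left it; what a row does not reach is not made up. A row lasts 1/12 s, in which the tool goes at most 41.7 mm and 7.16 degrees, less where a joint would pass 70% of its speed; a pose out of reach is approached as far as the arm can. A call is refused whole if a number of a shift passes 0.0417 or a number of a turn 7.16, either way. A call with a gripper value outside its range is refused whole. The fingers move at their own pace and stop on an object; "newtons" is the grip in N (left out, the last holds). Time passes only in rows, so rows that do not move let the fingers close. It gives the time, the measured TCP pose, the force, the opening and the grip force at its end, in the units of the state.
- r.get_state(): the state, without advancing time (a new reading comes with each control period).
- viewer.snapshot(name): name is "scene" or "top" or "wrist"; returns a dict with "img" (420x560x3 uint8, red, green, blue), "K" (3x3 intrinsics, pixels), "k1" (the pictures are not rectified: a ray, as slopes to the right and down, at radius r is drawn at 1 + k1 r^2 times it, then the intrinsics apply), "world_to_cam" (4x4, takes a point from world to camera coordinates). Camera axes: x right, y down, z forward; pixel columns grow to the right and rows downward; lengths in m; the calibration is good to about 2 mm. A picture is of the moment at which its call begins. There is no depth.
- r.sign_off(): hands the job in; it is judged then, once.
The state is a dict: "time_s": time; "joint_pos": joint angles; "joint_velocities": joint speeds; "tau": joint torques, N m; "position": TCP position; "ee_rot": TCP orientation; "force": force on the tool from outside, world axes, zero at the start; "wrist_torque": the same for the moment, N m; "grip_width": finger opening in m; "finger_force": force on a finger pad.
Only numpy, scipy, OpenCV 4.12 (cv2) and the standard library are available. Lean on these libraries where they do the work, as an engineer would, in place of code of your own. Each camera call takes 0.05 s, during which the arm holds its last target. There are 200 camera calls.

### The job

Load the amber jar that stands on the torque tester's metal plate for its lid test. First push the jar straight back along the plate with your fingertips until it stands against the back rest, without lifting or tipping it. Then push the black clamp lever along its slot towards the jar, past the first detent and all the way to the second stop, so that the rubber posts close on the jar; let go of everything and leave the other things where they are.

Things in the scene. Friction and masses are not known exactly. Their poses are not given: they have to be found in the camera images.
- tester: Torque tester fixed to the bench: dark brown bakelite housing 250 x 330 mm, sloping dial panel in front, flat aluminium plate 180 x 330 mm on top. Origin on the bench under the plate's centre; x to the tester's back, y to its left (the end with the ridged black width knob, not needed), z up. The plate's top is 86 mm up. The jar's place is on its left half, the lever on its right.
- clamp_center (a point): Centre of the jar's place, 36 mm above the plate, at x +5, y +70 mm in the tester's axes, which it shares. Round it four rubber-sleeved posts, 14 mm wide, 46 mm tall, axes at x +-20 mm: two fixed ones at y +38 mm, two moving ones at y -62 mm when open. The moving ones go 24 mm along +y in step with the lever; they centre and trap a jar that stands against the back rest.
- back_rest (a point): Middle of the front face of the upright steel plate (56 mm wide, 34 mm tall) that the jar is pushed back against, 17 mm above the plate's top, at x +38, y -10 mm from the clamp centre.
- jar_mid (a point): The jar to load: amber glass, white metal lid, 72 mm wide, 72 mm tall (upright glass wall up to 46 mm), 0.2 to 0.35 kg, loose on the plate; its centre, half-way up. It starts 38 to 44 mm in front (-x) and 8 to 16 mm right (-y) of the clamp centre, where a straight push back passes the open posts. Against the back rest it is 2 mm behind the clamp centre; clamped, on it.
- lever_grip (a point): Centre of the lever's black grip block, 24 (x) x 14 (y) x 24 (z) mm, on a thin steel stem, 26 mm above the plate's top (block top 38 mm above it). It starts at the right-hand end of its slot, at x -25, y -135 mm in the tester's axes, and slides along the tester's +y, towards the jar.
- clamp_lever (a joint): Travel of the lever, m: 0 at the first (right-hand) stop, posts open; 0.022 in the first detent, posts half closed; 0.044 at the second stop, posts closed. Sprung detents hold it in all three: about 8 N pushes it off the first stop, and the same on from the detent. Past each hump (at 0.011 and 0.033) it snaps on by itself.
- spare_jar: Not to be moved: a second, identical amber jar standing on the bench left of the tester; origin under its centre.
- sport_cap: Not to be moved: white sport cap, 39 mm wide, 41 mm tall, standing on the bench right of the tester; origin under its centre.
- ring_gauge: Not to be moved: steel ring gauge, 60 mm wide, 14 mm thick, lying on the bench right of the tester; origin under its centre.
- spare_lid: Not to be moved: white metal jar lid, 67 mm wide, 16 mm tall, on the bench right of the tester; origin under its centre.
- feeler_gauge: Not to be moved: steel feeler gauge, 14 x 95 x 8 mm, lying on the right rear of the tester's plate; origin under the centre of its case.
- grip_disc: Not to be moved: orange silicone grip disc, 90 mm wide, 4 mm thick, lying on the bench in front of the tester; origin under its centre.
Things that resemble listed ones, but are neither listed nor needed, are in the scene too. What is shaped like the part that bears jar_mid but pink, purple or red is not meant.

How it is judged:
By the outcome, as a careful person would: the job done as asked, in the order asked, and still so for the second after the job is handed in, with the robot touching nothing.
It also fails if it takes over 51 s, if anything falls off the work surface, if the arm or the gripper's body presses on something with over 40 N, if the wrist force passes 120 N, or if a joint passes its speed limit or range.

## Working session

There is one attempt and no reset: what is moved stays moved. The work goes in short steps, Python scripts to look and compute and a tool call to move; the robot and the scene stay as the last step left them, time stands still between calls to the robot, and variables do not carry over. Pictures are saved under pics/ and viewed, at most 10 in all, crops included, and the job is handed in when it is done.

Besides the shell and the picture viewer there is one more tool, called after "Request:" by a JSON object that holds its "op" and its "data", one argument or row to a line. move_arm: Moves the arm, as the interface text tells. Its arguments: {"type":"object","properties":{"targets":{"type":"array","items":{"type":"array","items":{"type":"number"}}},"newtons":{"type":"number"}},"required":["targets"]}

```bash
mkdir -p pics; ls
python3 - <<'E'
from rig import r, viewer
import cv2
print(r.get_state(), r.nose_length)
for n in ("scene","top"):
    s=viewer.snapshot(n); cv2.imwrite(f"pics/{n}0.png",s["img"][:,:,::-1]); print(n,s["K"],s["k1"],s["world_to_cam"])
E
```

```text
pics
{'time_s': 0.0, 'joint_pos': array([-1.31227262e+00,  3.78054188e-01,  7.96333868e-02,  1.27441172e+00,
        5.46293038e-06,  1.46052571e+00]), 'joint_velocities': array([-3.24405535e-04,  1.21433432e-03, -6.14847211e-04,  3.57983203e-05,
        1.71679357e-03, -7.81242527e-04]), 'tau': array([ 1.68912407e-03, -4.63609529e+01,  2.69871891e+01,  2.09769438e-02,
        2.01674112e-05, -5.97118856e-06]), 'position': array([ 0.20714753, -0.53573319,  0.25236881]), 'ee_rot': array([ 9.83046453e-01,  1.83353851e-01, -7.26748183e-05, -1.01550166e-03]), 'force': array([-0.47679628,  0.57695694,  0.62635155]), 'wrist_torque': array([ 0.0385418 , -0.04740442,  0.02996822]), 'finger_force': 0.0, 'grip_width': 0.08568117973866318} 0.022
scene [[510.77404586   0.         283.03615567]
 [  0.         510.77404586 213.67231635]
 [  0.           0.           1.        ]] 0.025618115275866646 [[-0.07043058  0.99747101  0.00954553 -0.06964381]
 [ 0.81438858  0.06302394 -0.57688754 -0.40520584]
 [-0.57603019 -0.03285676 -0.81676781  1.43140117]
 [ 0.          0.          0.          1.        ]]
top [[456.13775999   0.         277.96130561]
 [  0.         456.13775999 215.74615521]
 [  0.           0.           1.        ]] -0.1478803884323367 [[-0.01435452 -0.99987386 -0.00679793  0.10608282]
 [-0.99618551  0.01488614 -0.08598154  0.59555835]
 [ 0.08607189  0.00553778 -0.99627354  1.07476698]
 [ 0.          0.          0.          1.        ]]
```

View pics/top0.png

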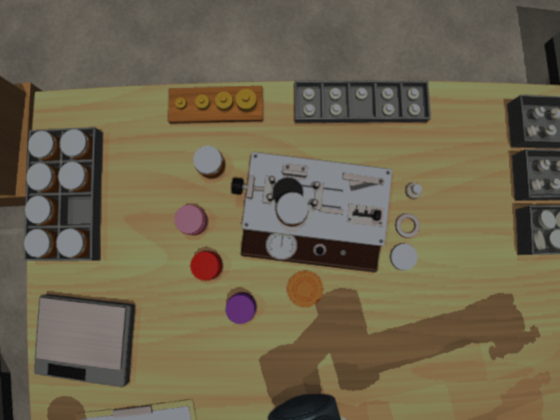

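View pics/scene0.png

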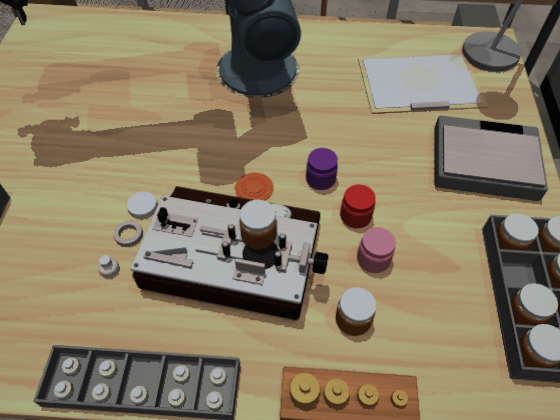

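The top view shows the tester around (315,205). Candidates for the jar are the plate jar at (292,208), the spare jar at (208,160), pink (190,219), red (206,265), purple (240,308), and the crate jars at about (40–75,145–245). I choose the plate jar (292,208), which is amber and white-lidded, and in the scene view it's at (258,225). The lever is at about (375,214) in top and (163,215) in scene. I'll check both in an enlarged crop.

Run:
```python
import cv2
a=cv2.imread("pics/top0.png")[140:280,225:425]; cv2.imwrite("pics/topc.png",cv2.resize(a,None,fx=4,fy=4,interpolation=cv2.INTER_CUBIC))
a=cv2.imread("pics/scene0.png")[180:320,130:330]; cv2.imwrite("pics/scenec.png",cv2.resize(a,None,fx=4,fy=4,interpolation=cv2.INTER_CUBIC))
```

```text
(no output)
```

View pics/topc.png

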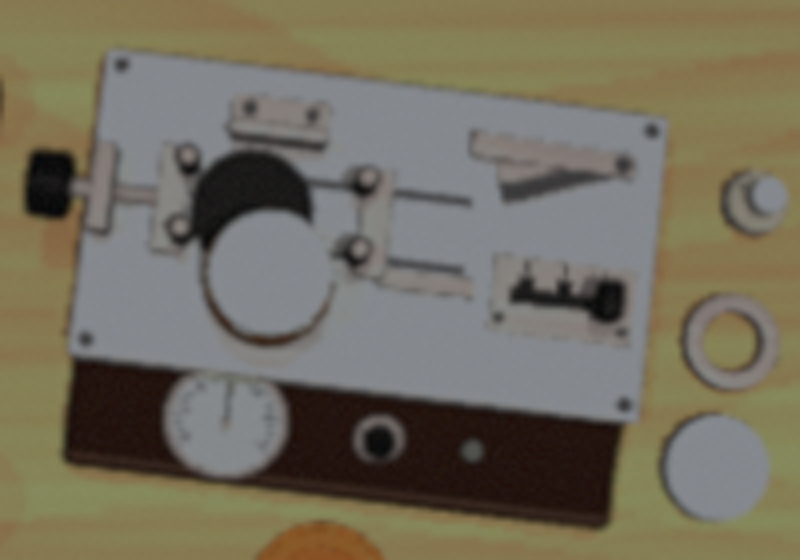

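View pics/scenec.png

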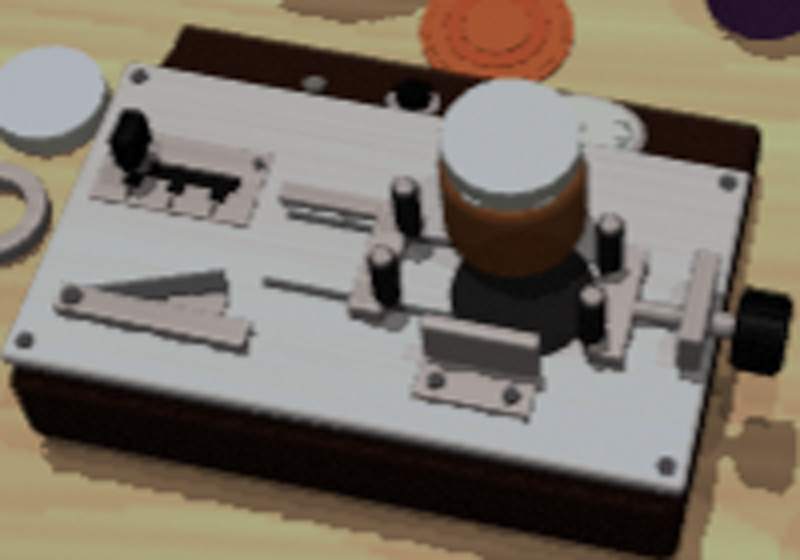

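The crops confirm it: the jar is amber with a white lid, in front of the back rest between the open posts, with its lid centre at top-crop (268,273). The lever grip is at top-crop (610,298), at the right end of its slot.

```bash
cat > h.py <<'E'
import numpy as np
from scipy.optimize import least_squares
def ray(s,px):
    u=(np.array(px)-[s["K"][0,2],s["K"][1,2]])/s["K"][0,0]
    x=u.copy()
    for _ in range(20): x=u/(1+s["k1"]*(x@x))
    T=s["world_to_cam"]; R=T[:3,:3]
    return -R.T@T[:3,3], R.T@np.r_[x,1]
def onz(s,px,z):
    c,d=ray(s,px); return (c+d*(z-c[2])/d[2])[:2]
def proj(s,p):
    q=s["world_to_cam"]@np.r_[p,1]; x=q[:2]/q[2]; x=x*(1+s["k1"]*(x@x))
    return x*s["K"][0,0]+[s["K"][0,2],s["K"][1,2]]
def t2w(pose,p):
    x,y,a=pose; c,s=np.cos(a),np.sin(a)
    return np.array([x+c*p[0]-s*p[1],y+s*p[0]+c*p[1]])
E
python3 - <<'E'
from h import *
from rig import r,viewer
t=viewer.snapshot("top"); s=viewer.snapshot("scene")
f=lambda o,p:[o[0]+(p[0]+.5)/4-.5,o[1]+(p[1]+.5)/4-.5]
T=lambda p:onz(t,f((225,140),p),p[2]); S=lambda p:onz(s,f((130,180),p),p[2])
z=.086
m=np.array([[.09,.165],[.09,-.165],[-.09,-.165],[-.09,.165]])
ct=np.array([T((*p,z)) for p in [(108,48),(666,118),(636,420),(70,355)]])
cs=np.array([S((*p,z)) for p in [(685,490),(5,358),(128,62),(750,170)]])
for nm,c in (("top",ct),("scene",cs),("both",(ct+cs)/2)):
    q=least_squares(lambda q:(np.array([t2w(q,p) for p in m])-c).ravel(),[.6,-.05,0]); pose=q.x
    print(nm,pose,np.degrees(pose[2]),"res mm",(q.fun*1000).round(1))
inv=lambda w:(lambda d:np.array([np.cos(pose[2])*d[0]+np.sin(pose[2])*d[1],-np.sin(pose[2])*d[0]+np.cos(pose[2])*d[1]]))(w-pose[:2])
for nm,w in (("jar top",T((268,271,.158))),("jar scene",S((513,137,.158))),("lev top",T((610,298,.122))),("lev scene",S((131,122,.122)))):
    print(nm,w,"tester",inv(w))
for nm,p in (("clampc",(.005,.07)),("rest",(.043,.06)),("lever",(-.025,-.135)),("lever2",(-.025,-.091))): print(nm,t2w(pose,p))
np.save("pose.npy",pose)
E
```

```text
top [ 0.63120703  0.00604035 -0.13426684] -7.692923248270735 res mm [ 0.5  1.6  1.7 -2.1 -2.1 -2.  -0.1  2.5]
scene [ 0.63286513  0.00389078 -0.13192819] -7.558928465725258 res mm [ 0.1  1.7  0.7 -2.8 -0.5 -0.3 -0.3  1.5]
both [ 0.63203608  0.00496556 -0.13309515] -7.625790641122285 res mm [ 0.3  1.6  1.2 -2.5 -1.3 -1.1 -0.2  2. ]
jar top [0.60307392 0.06730946] tester [-0.03697921  0.05794916]
jar scene [0.60498952 0.06402592] tester [-0.03464482  0.05494888]
lev top [ 0.58907752 -0.12287946] tester [-0.02561327 -0.13241506]
lev scene [ 0.58524269 -0.1262299 ] tester [-0.02896957 -0.13624476]
clampc [0.64628104 0.07368297]
rest [0.68261794 0.05872871]
lever [ 0.58934234 -0.12552292]
lever2 [ 0.59518125 -0.08191206]
```

Request:
{"op": "move_arm", "data": {
  "targets": [
    [0.04, 0.0093, 0.017, 0, 0, 0, 4.2],
    [0.04, 0.0093, 0.017, 0, 0, 0, 4.2],
    [0.04, 0.0093, 0.017, 0, 0, 0, 4.2],
    [0.04, 0.0093, 0.017, 0, 0, 0, 4.2],
    [0.04, 0.0093, 0.017, 0, 0, 0, 4.2],
    [0.04, 0.0093, 0.017, 0, 0, 0, 4.2],
    [0.04, 0.0093, 0.017, 0, 0, 0, 4.2],
    [0.04, 0.0093, 0.017, 0, 0, 0, 4.2],
    [0.04, 0.0093, 0.017, 0, 0, 0, 4.2],
    [0.04, 0.0093, 0.017, 0, 0, 0, 4.2],
    [0.04, 0.0093, 0.017, 0, 0, 0, 4.2],
    [0.04, 0.0093, 0.017, 0, 0, 0, 4.2]
  ]
}}

```text
time_s: 1.2
position: [0.3192, -0.3314, 0.2532]
ee_rot: [0.81, 0.586, 0.0, -0.0]
force: [0.7, -0.7, -0.7]
grip_width: 0.04
finger_force: 0.0
```

Request:
{"op": "move_arm", "data": {
  "targets": [
    [0.04, 0.0093, 0.017, 0, 0, 0, 4.2],
    [0.04, 0.0093, 0.017, 0, 0, 0, 4.2],
    [0.04, 0.0093, 0.017, 0, 0, 0, 4.2],
    [0.04, 0.0093, 0.017, 0, 0, 0, 4.2],
    [0.04, 0.0093, 0.017, 0, 0, 0, 4.2],
    [0.04, 0.0093, 0.017, 0, 0, 0, 4.2],
    [0.04, 0.0093, 0.017, 0, 0, 0, 4.2],
    [0.04, 0.0093, 0.017, 0, 0, 0, 4.2],
    [0.04, 0.0093, 0.017, 0, 0, 0, 4.2],
    [0.04, 0.0093, 0.017, 0, 0, 0, 4.2],
    [0.04, 0.0093, 0.017, 0, 0, 0, 4.2],
    [0.04, 0.0093, 0.017, 0, 0, 0, 4.2]
  ]
}}

```text
time_s: 2.2
position: [0.4307, -0.1274, 0.2532]
ee_rot: [0.484, 0.875, 0.0, -0.0]
force: [-0.2, 1.0, 0.5]
grip_width: 0.0399
finger_force: 0.0
```

Request:
{"op": "move_arm", "data": {
  "targets": [
    [0.04, 0.0093, 0.017, 0, 0, 0, 4.2],
    [0.04, 0.0093, 0.017, 0, 0, 0, 4.2],
    [0.04, 0.0093, 0.017, 0, 0, 0, 4.2],
    [0.04, 0.0093, 0.017, 0, 0, 0, 4.2],
    [0.04, 0.0093, 0.017, 0, 0, 0, 4.2],
    [0.04, 0.0093, 0.017, 0, 0, 0, 4.2],
    [0.04, 0.0093, 0.017, 0, 0, 0, 4.2],
    [0.04, 0.0093, 0.017, 0, 0, 0, 4.2],
    [0.04, 0.0093, 0.017, 0, 0, 0, 4.2],
    [0.04, 0.0093, 0.017, 0, 0, 0, 4.2],
    [0.04, 0.0093, 0.017, 0, 0, 0, 4.2],
    [0.04, 0.0093, 0.017, 0, 0, 0, 4.2]
  ]
}}

```text
time_s: 3.2
position: [0.5423, 0.0765, 0.2531]
ee_rot: [0.065, 0.998, 0.0, -0.0]
force: [0.4, 0.2, -0.2]
grip_width: 0.0405
finger_force: 0.0
```

Run:
```python
from h import *
from rig import r,viewer
import cv2
w=viewer.snapshot("wrist"); im=w["img"][:,:,::-1].copy()
pose=np.load("pose.npy")
for p,z,c in [((-.036,.057),.158,(0,0,255)),((.043,.06),.103,(0,255,0)),((-.015,.108),.132,(255,0,0)),((.025,.108),.132,(255,0,0)),((-.015,.008),.132,(255,0,0)),((.025,.008),.132,(255,0,0)),((-.025,-.135),.124,(0,255,255)),((-.09,.165),.086,(255,0,255)),((.09,.165),.086,(255,0,255)),((-.09,-.165),.086,(255,0,255))]:
    q=proj(w,np.r_[t2w(pose,p),z]); print(p,q.round(0)); cv2.circle(im,tuple(int(v) for v in q),3,c,1)
cv2.imwrite("pics/w1.png",cv2.resize(im,(800,600)))
```

```text
(-0.036, 0.057) [283. 309.]
(0.043, 0.06) [287. 352.]
(-0.015, 0.108) [348. 314.]
(0.025, 0.108) [345. 357.]
(-0.015, 0.008) [221. 314.]
(0.025, 0.008) [223. 357.]
(-0.025, -0.135) [ 43. 297.]
(-0.09, 0.165) [411. 207.]
(0.09, 0.165) [392. 381.]
(-0.09, -0.165) [ 22. 205.]
```

View pics/w1.png

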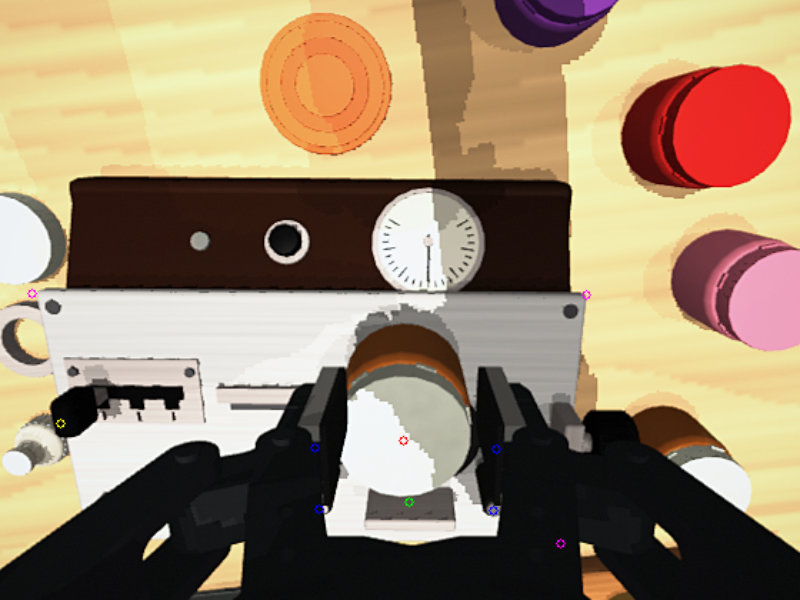

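The predicted marks fall on the real features. The lid centre is at about (408,437), within about 2 mm of the estimate, and the tool is aligned with the jar. Next I lower the fingers in front of it.

Request:
{"op": "move_arm", "data": {
  "targets": [
    [0.04, 0, 0, -0.011, 0, 0, 0],
    [0.04, 0, 0, -0.011, 0, 0, 0],
    [0.04, 0, 0, -0.011, 0, 0, 0],
    [0.04, 0, 0, -0.011, 0, 0, 0],
    [0.04, 0, 0, -0.011, 0, 0, 0],
    [0.04, 0, 0, -0.011, 0, 0, 0],
    [0.04, 0, 0, -0.011, 0, 0, 0],
    [0.04, 0, 0, -0.011, 0, 0, 0],
    [0.04, 0, 0, -0.011, 0, 0, 0],
    [0.04, 0, 0, -0.011, 0, 0, 0],
    [0.04, 0, 0, -0.011, 0, 0, 0],
    [0.04, 0, 0, -0.011, 0, 0, 0]
  ]
}}

```text
time_s: 4.25
position: [0.5418, 0.0754, 0.1207]
ee_rot: [0.067, 0.998, -0.0, -0.0]
force: [-0.3, -0.1, -0.6]
grip_width: 0.0396
finger_force: 0.0
```

Request:
{"op": "move_arm", "data": {
  "targets": [
    [0.04, 0.004, -0.0005, 0, 0, 0, 0],
    [0.04, 0.004, -0.0005, 0, 0, 0, 0],
    [0.04, 0.003, -0.0004, 0, 0, 0, 0],
    [0.04, 0.003, -0.0004, 0, 0, 0, 0],
    [0.04, 0.002, -0.0003, 0, 0, 0, 0],
    [0.04, 0.002, -0.0003, 0, 0, 0, 0],
    [0.04, 0.002, -0.0003, 0, 0, 0, 0],
    [0.04, 0.002, -0.0003, 0, 0, 0, 0],
    [0.04, 0.002, -0.0002, 0, 0, 0, 0],
    [0.04, 0.002, -0.0003, 0, 0, 0, 0]
  ]
}}

```text
time_s: 5.08
position: [0.5677, 0.072, 0.1213]
ee_rot: [0.067, 0.998, -0.0, -0.0]
force: [-2.8, 0.1, 1.9]
grip_width: 0.0403
finger_force: 1.3
```

Request:
{"op": "move_arm", "data": {
  "targets": [
    [0.04, 0.002, -0.0003, 0, 0, 0, 0],
    [0.04, 0.002, -0.0003, 0, 0, 0, 0],
    [0.04, 0.002, -0.0002, 0, 0, 0, 0],
    [0.04, 0.002, -0.0003, 0, 0, 0, 0],
    [0.04, 0.002, -0.0003, 0, 0, 0, 0],
    [0.04, 0.002, -0.0002, 0, 0, 0, 0],
    [0.04, 0.002, -0.0003, 0, 0, 0, 0],
    [0.04, 0.002, -0.0003, 0, 0, 0, 0],
    [0.04, 0.002, -0.0002, 0, 0, 0, 0],
    [0.04, 0.002, -0.0003, 0, 0, 0, 0],
    [0.04, 0.002, -0.0003, 0, 0, 0, 0],
    [0.04, 0.002, -0.0002, 0, 0, 0, 0]
  ]
}}

```text
time_s: 6.08
position: [0.5923, 0.0689, 0.1213]
ee_rot: [0.067, 0.998, 0.0, 0.0]
force: [-2.8, 0.2, 0.9]
grip_width: 0.0399
finger_force: 1.0
```

Run:
```python
from rig import r,viewer
import cv2
im=viewer.snapshot("scene")["img"][180:320,130:330,::-1]
cv2.imwrite("pics/s2.png",cv2.resize(im,None,fx=4,fy=4,interpolation=cv2.INTER_CUBIC))
```

```text
(no output)
```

View pics/s2.png

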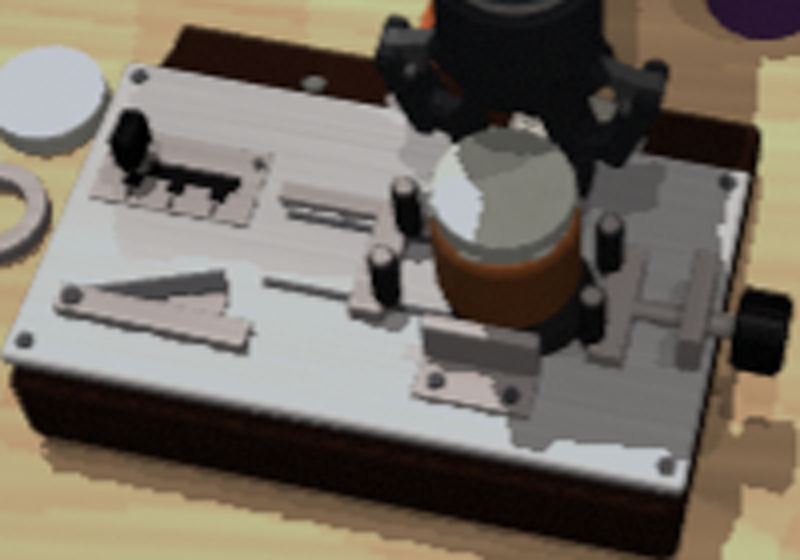

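The jar has slid back upright between the posts, with its lid centre at crop (505,188), and it's still short of the rest. I keep pushing slowly until the force rises.

Request:
{"op": "move_arm", "data": {
  "targets": [
    [0.04, 0.002, -0.0003, 0, 0, 0, 0],
    [0.04, 0.002, -0.0003, 0, 0, 0, 0],
    [0.04, 0.002, -0.0002, 0, 0, 0, 0],
    [0.04, 0.0015, -0.0002, 0, 0, 0, 0],
    [0.04, 0.001, -0.0002, 0, 0, 0, 0]
  ]
}}

```text
time_s: 6.55
position: [0.6009, 0.0677, 0.1213]
ee_rot: [0.067, 0.998, 0.0, 0.0]
force: [-1.5, -0.1, 0.1]
grip_width: 0.0401
finger_force: 1.0
```

Request:
{"op": "move_arm", "data": {
  "targets": [
    [0.04, 0.001, -0.0001, 0, 0, 0, 0],
    [0.04, 0.001, -0.0002, 0, 0, 0, 0],
    [0.04, 0.001, -0.0001, 0, 0, 0, 0]
  ]
}}

```text
time_s: 6.8
position: [0.6037, 0.0673, 0.1213]
ee_rot: [0.067, 0.998, 0.0, -0.0]
force: [-2.0, -0.7, -0.4]
grip_width: 0.0403
finger_force: 0.9
```

Request:
{"op": "move_arm", "data": {
  "targets": [
    [0.04, 0.001, -0.0001, 0, 0, 0, 0],
    [0.04, 0.001, -0.0002, 0, 0, 0, 0]
  ]
}}

```text
time_s: 6.97
position: [0.6057, 0.067, 0.1213]
ee_rot: [0.067, 0.998, 0.0, -0.0]
force: [-1.4, 0.8, 0.3]
grip_width: 0.0398
finger_force: 0.9
```

Request:
{"op": "move_arm", "data": {
  "targets": [
    [0.04, 0.0007, -0.0001, 0, 0, 0, 0],
    [0.04, 0.0007, -0.0001, 0, 0, 0, 0]
  ]
}}

```text
time_s: 7.13
position: [0.607, 0.0668, 0.1213]
ee_rot: [0.067, 0.998, 0.0, -0.0]
force: [-2.8, 1.2, 1.0]
grip_width: 0.0401
finger_force: 1.7
```

Request:
{"op": "move_arm", "data": {
  "targets": [
    [0.04, 0.0007, -0.0001, 0, 0, 0, 0],
    [0.04, 0.0007, -0.0001, 0, 0, 0, 0]
  ]
}}

```text
time_s: 7.3
position: [0.6071, 0.0668, 0.1212]
ee_rot: [0.067, 0.998, 0.0, -0.001]
force: [-7.9, 1.4, 4.3]
grip_width: 0.0399
finger_force: 3.4
```

Force rises to about 8 N and the position stalls, so the jar is on the rest. Next I back away, raise the tool and go to the lever's right side with the fingers closed.

Request:
{"op": "move_arm", "data": {
  "targets": [
    [0.04, -0.001, 0.0001, 0, 0, 0, 0],
    [0.04, -0.002, 0.0003, 0, 0, 0, 0],
    [0.04, -0.003, 0.0004, 0, 0, 0, 0],
    [0.04, -0.005, 0.0007, 0, 0, 0, 0],
    [0.04, -0.008, 0.0011, 0, 0, 0, 0],
    [0.04, -0.009, 0.0012, 0, 0, 0, 0],
    [0.04, -0.009, 0.0012, 0, 0, 0, 0],
    [0.04, -0.008, 0.0011, 0, 0, 0, 0],
    [0.04, 0, 0, 0.01, 0, 0, 0],
    [0.04, 0, 0, 0.025, 0, 0, 0],
    [0.04, 0, 0, 0.03, 0, 0, 0],
    [0.04, 0, 0, 0.035, 0, 0, 0]
  ]
}}

```text
time_s: 8.3
position: [0.5623, 0.0727, 0.2219]
ee_rot: [0.067, 0.998, -0.0, -0.001]
force: [0.3, -0.2, 1.3]
grip_width: 0.0397
finger_force: 0.0
```

Request:
{"op": "move_arm", "data": {
  "targets": [
    [0.0, 0.0021, -0.024, 0, 0, 0, 0],
    [0.0, 0.0021, -0.024, 0, 0, 0, 0],
    [0.0, 0.0021, -0.024, 0, 0, 0, 0],
    [0.0, 0.0021, -0.024, 0, 0, 0, 0],
    [0.0, 0.0021, -0.024, 0, 0, 0, 0],
    [0.0, 0.0021, -0.024, 0, 0, 0, 0],
    [0.0, 0.0021, -0.024, 0, 0, 0, 0],
    [0.0, 0.0021, -0.024, 0, 0, 0, 0],
    [0.0, 0.0021, -0.024, 0, 0, 0, 0],
    [0.0, 0.0021, -0.024, 0, 0, 0, 0],
    [0.0, 0, 0, 0, 0, 0, 0]
  ]
}}

```text
time_s: 9.22
position: [0.585, -0.1718, 0.2221]
ee_rot: [0.069, 0.998, -0.001, 0.001]
force: [-0.3, 0.7, 0.4]
grip_width: 0.0003
finger_force: 0.0
```

Run:
```python
from h import *
from rig import r,viewer
import cv2
st=r.get_state(); print(st["position"],st["grip_width"])
w=viewer.snapshot("wrist"); im=w["img"][:,:,::-1].copy()
pose=np.load("pose.npy")
for z in (.1,.124):
  for p in [(-.037,-.142),(-.013,-.142),(-.037,-.128),(-.013,-.128)]:
    q=proj(w,np.r_[t2w(pose,p),z]); cv2.circle(im,tuple(int(v) for v in q),2,(0,255,255) if z>.11 else (0,255,0),1)
q=proj(w,np.r_[t2w(pose,(.007,.06)),.158]);cv2.circle(im,tuple(int(v) for v in q),2,(0,0,255),-1);print(q)
cv2.imwrite("pics/w2.png",cv2.resize(im,(800,600),interpolation=cv2.INTER_CUBIC))
```

```text
[ 0.58504275 -0.17176436  0.22211374] 0.00028168762720511724
[698.42483192 287.90931308]
```

View pics/w2.png

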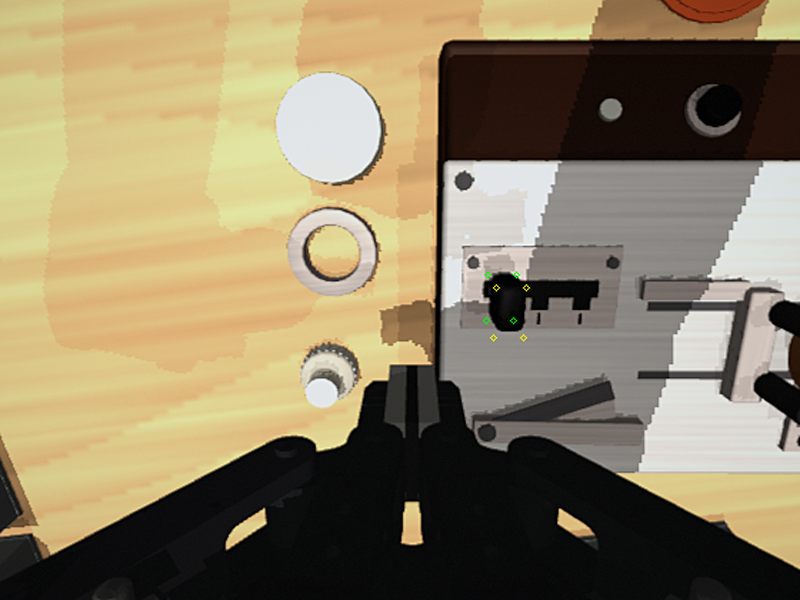

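The lever grip is at (507,300), still at the right end of its slot and about 2–3 mm further forward than predicted. The sport cap, ring gauge and lid are clear of the path. I lower the fingers beside the lever and approach.

Request:
{"op": "move_arm", "data": {
  "targets": [
    [0.0, -0.002, 0.0003, -0.012, 0, 0, 0],
    [0.0, -0.002, 0.0003, -0.012, 0, 0, 0],
    [0.0, 0, 0, -0.012, 0, 0, 0],
    [0.0, 0, 0, -0.012, 0, 0, 0],
    [0.0, 0, 0, -0.012, 0, 0, 0],
    [0.0, 0, 0, -0.012, 0, 0, 0],
    [0.0, 0, 0, -0.012, 0, 0, 0],
    [0.0, 0, 0, -0.012, 0, 0, 0],
    [0.0, 0.0005, 0.004, 0, 0, 0, 0],
    [0.0, 0.0005, 0.004, 0, 0, 0, 0],
    [0.0, 0.0005, 0.004, 0, 0, 0, 0],
    [0.0, 0.0005, 0.004, 0, 0, 0, 0]
  ]
}}

```text
time_s: 10.27
position: [0.5832, -0.15, 0.1266]
ee_rot: [0.067, 0.998, -0.0, 0.001]
force: [0.2, 0.6, 1.5]
grip_width: 0.0001
finger_force: 0.0
```

Request:
{"op": "move_arm", "data": {
  "targets": [
    [0.0, 0.0003, 0.002, 0, 0, 0, 0],
    [0.0, 0.0002, 0.002, 0, 0, 0, 0],
    [0.0, 0.0003, 0.002, 0, 0, 0, 0],
    [0.0, 0.0003, 0.002, 0, 0, 0, 0]
  ]
}}

```text
time_s: 10.6
position: [0.5837, -0.1455, 0.1263]
ee_rot: [0.068, 0.998, -0.003, 0.0]
force: [-2.9, -10.9, 2.7]
grip_width: 0.0002
finger_force: 5.6
```

Request:
{"op": "move_arm", "data": {
  "targets": [
    [0.0, 0.0003, 0.002, 0, 0, 0, 0],
    [0.0, 0.0002, 0.002, 0, 0, 0, 0],
    [0.0, 0.0003, 0.002, 0, 0, 0, 0]
  ]
}}

```text
time_s: 10.85
position: [0.5841, -0.1428, 0.1265]
ee_rot: [0.069, 0.998, -0.007, -0.0]
force: [-3.8, -14.8, 1.5]
grip_width: -0.0001
finger_force: 7.5
```

Run:
```python
from rig import r,viewer
import cv2, numpy as np
st=r.get_state(); print(st["position"],st["force"])
a=viewer.snapshot("wrist")["img"][:,:,::-1]; b=viewer.snapshot("scene")["img"][185:290,140:280,::-1]
o=np.hstack([cv2.resize(a[150:340,180:370],(400,400),interpolation=cv2.INTER_CUBIC),cv2.resize(b,(400,300),interpolation=cv2.INTER_CUBIC)[:400].__class__((400,400,3),np.uint8)*0])
o[:300,400:]=cv2.resize(b,(400,300),interpolation=cv2.INTER_CUBIC)
cv2.imwrite("pics/w3.png",o)
```

```text
[ 0.5840537  -0.14280307  0.12647952] [ -3.77979267 -14.79465868   1.52649271]
```

View pics/w3.png

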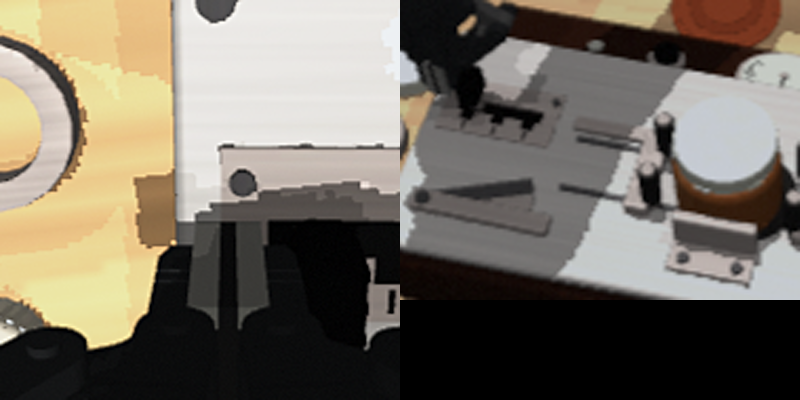

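The fingers press squarely on the lever's right face, and the jar stands at the rest between the open posts. I keep pushing.

Request:
{"op": "move_arm", "data": {
  "targets": [
    [0.0, 0.0002, 0.0015, 0, 0, 0, 0],
    [0.0, 0.0002, 0.0015, 0, 0, 0, 0],
    [0.0, 0.0002, 0.0015, 0, 0, 0, 0]
  ]
}}

```text
time_s: 11.2
position: [0.5851, -0.135, 0.1263]
ee_rot: [0.068, 0.998, -0.003, 0.0]
force: [-1.4, -6.2, 3.0]
grip_width: 0.0001
finger_force: 3.3
```

Request:
{"op": "move_arm", "data": {
  "targets": [
    [0.0, 0.0002, 0.0015, 0, 0, 0, 0],
    [0.0, 0.0002, 0.0015, 0, 0, 0, 0],
    [0.0, 0.0002, 0.0015, 0, 0, 0, 0]
  ]
}}

```text
time_s: 11.45
position: [0.586, -0.1283, 0.126]
ee_rot: [0.067, 0.998, -0.0, 0.001]
force: [-0.7, -1.5, 1.4]
grip_width: -0.0003
finger_force: 1.0
```

Request:
{"op": "move_arm", "data": {
  "targets": [
    [0.0, 0.0002, 0.0015, 0, 0, 0, 0],
    [0.0, 0.0002, 0.0015, 0, 0, 0, 0],
    [0.0, 0.0002, 0.0015, 0, 0, 0, 0],
    [0.0, 0.0002, 0.0015, 0, 0, 0, 0]
  ]
}}

```text
time_s: 11.78
position: [0.5863, -0.123, 0.1255]
ee_rot: [0.067, 0.998, -0.002, -0.0]
force: [-0.8, -8.8, 2.0]
grip_width: -0.0001
finger_force: 4.5
```

Request:
{"op": "move_arm", "data": {
  "targets": [
    [0.0, 0.0002, 0.0015, 0, 0, 0, 0],
    [0.0, 0.0002, 0.0015, 0, 0, 0, 0],
    [0.0, 0.0002, 0.0015, 0, 0, 0, 0],
    [0.0, 0.0002, 0.0015, 0, 0, 0, 0]
  ]
}}

```text
time_s: 12.12
position: [0.5866, -0.1204, 0.1257]
ee_rot: [0.068, 0.998, -0.005, -0.0]
force: [-2.7, -15.2, 1.4]
grip_width: -0.0002
finger_force: 7.5
```

Request:
{"op": "move_arm", "data": {
  "targets": [
    [0.0, 0.0002, 0.0015, 0, 0, 0, 0],
    [0.0, 0.0002, 0.0015, 0, 0, 0, 0],
    [0.0, 0.0002, 0.0015, 0, 0, 0, 0]
  ]
}}

```text
time_s: 12.37
position: [0.5876, -0.1135, 0.1255]
ee_rot: [0.068, 0.998, -0.002, -0.0]
force: [0.2, -7.1, 1.7]
grip_width: -0.0
finger_force: 3.5
```

Request:
{"op": "move_arm", "data": {
  "targets": [
    [0.0, 0.0002, 0.0015, 0, 0, 0, 0],
    [0.0, 0.0002, 0.0015, 0, 0, 0, 0],
    [0.0, 0.0002, 0.0015, 0, 0, 0, 0]
  ]
}}

```text
time_s: 12.62
position: [0.5884, -0.1071, 0.1254]
ee_rot: [0.067, 0.998, -0.0, 0.0]
force: [0.1, -3.0, 1.8]
grip_width: -0.0002
finger_force: 1.6
```

Request:
{"op": "move_arm", "data": {
  "targets": [
    [0.0, 0.0002, 0.001, 0, 0, 0, 0],
    [0.0, 0.0001, 0.001, 0, 0, 0, 0],
    [0.0, 0, 0, 0, 0, 0, 0]
  ]
}}

```text
time_s: 12.87
position: [0.5888, -0.1041, 0.1253]
ee_rot: [0.067, 0.998, 0.0, 0.0]
force: [0.6, -0.6, 1.3]
grip_width: -0.0001
finger_force: 0.7
```

Request:
{"op": "move_arm", "data": {
  "targets": [
    [0.0, 0.0001, 0.001, 0, 0, 0, 0],
    [0.0, 0.0001, 0.001, 0, 0, 0, 0],
    [0.0, 0.0002, 0.001, 0, 0, 0, 0]
  ]
}}

```text
time_s: 13.12
position: [0.5889, -0.1032, 0.1254]
ee_rot: [0.067, 0.998, -0.002, -0.0]
force: [0.1, -9.5, 1.2]
grip_width: -0.0001
finger_force: 4.5
```

Request:
{"op": "move_arm", "data": {
  "targets": [
    [0.0, 0.0001, 0.001, 0, 0, 0, 0],
    [0.0, 0.0001, 0.001, 0, 0, 0, 0],
    [0.0, 0, 0, 0, 0, 0, 0]
  ]
}}

```text
time_s: 13.37
position: [0.5889, -0.1027, 0.1254]
ee_rot: [0.068, 0.998, -0.003, -0.0]
force: [-1.4, -11.3, 0.7]
grip_width: -0.0001
finger_force: 5.7
```

The force climbs with no further travel, so the lever is at its second stop. I back off to the right, raise the tool and check.

Request:
{"op": "move_arm", "data": {
  "targets": [
    [0.0, -0.0004, -0.003, 0, 0, 0, 0],
    [0.0, -0.0005, -0.004, 0, 0, 0, 0],
    [0.0, -0.0008, -0.006, 0, 0, 0, 0],
    [0.0, -0.001, -0.008, 0, 0, 0, 0],
    [0.0, -0.001, -0.008, 0, 0, 0, 0],
    [0.0, 0, 0, 0.015, 0, 0, 0],
    [0.0, 0, 0, 0.03, 0, 0, 0],
    [0.0, 0, 0, 0.03, 0, 0, 0],
    [0.0, 0, 0, 0.03, 0, 0, 0],
    [0.0, -0.03, -0.03, 0.02, 0, 0, 0],
    [0.0, -0.03, -0.03, 0, 0, 0, 0],
    [0.0, -0.03, -0.03, 0, 0, 0, 0]
  ]
}}

```text
time_s: 14.37
position: [0.5002, -0.2155, 0.2499]
ee_rot: [0.066, 0.998, -0.001, 0.002]
force: [0.6, -0.6, -0.9]
grip_width: -0.0001
finger_force: 0.0
```

Run:
```python
from rig import r,viewer
import cv2
st=r.get_state(); print(st["position"],st["force"])
im=viewer.snapshot("scene")["img"][180:320,130:330,::-1]
cv2.imwrite("pics/s4.png",cv2.resize(im,None,fx=4,fy=4,interpolation=cv2.INTER_CUBIC))
```

```text
[ 0.50018385 -0.21553142  0.24987971] [ 0.61065987 -0.58200319 -0.90336964]
```

View pics/s4.png

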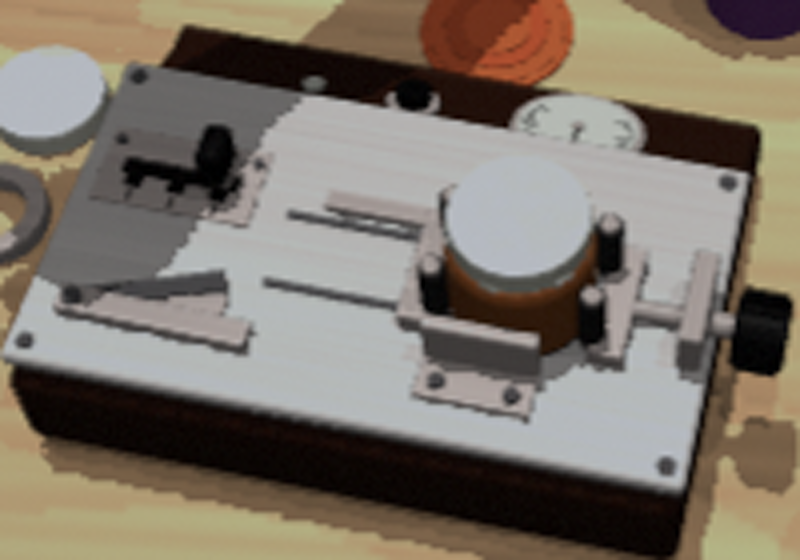

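The lever is at the left end of its slot (215,150). The posts have closed on the upright jar, whose lid centre is at (519,215), and nothing else on or beside the plate has moved.

```bash
python3 -c "
from rig import r
print(r.sign_off())"
```

```text
the job is handed in; nothing more can be done
None
```

The job is handed in: the jar was pushed back against the rest and is now clamped, the lever is at its second stop, the arm is clear, and nothing else in the final tester view has moved (about 14.5 s of the 51 s used).

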